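# Find the heavy side of the raffle drum

### The job

The stand's two bearing caps have crept up: press each one fully down. Then take the handle of the raffle drum's crank and turn the drum once right round, feeling at the handle which side of the drum is heavy. Finish holding the handle, with the drum still and its heavy side straight down, so that I can glue the balance weight on top; do not let go, and leave the other things on the table where they are.

Things in the scene. Friction and masses are not known exactly. Their poses are not given: they have to be found in the camera images.
- stand: Plywood stand of a tabletop raffle drum, fixed to the table: baseboard 200 x 270 x 18 mm, two uprights. Origin at the centre of the baseboard's underside, on the table; x points away from the robot at yaw 0. The drum, an eight-sided plywood barrel 150 mm long and 173 mm across corners (top 252 mm above the table), lies between the uprights along stand y; its crank is at the -y end.
- axle (a point): Mid-point of the drum's axle, 165 mm above the table; axes as the stand's, the axle along y. A dense batten, about 0.5 kg at 66 mm from the axle, is hidden inside the drum's shell and makes one side heavy (0.25 to 0.4 N m), a different side every time. The rest of drum and crank is balanced; nothing outside (hatch, crank) shows the heavy side.
- drum (a joint): Turn of the drum with its crank, rad, without stops. 0 = handle straight above the axle; positive = handle goes from the top towards stand +x, then down. The bearings drag evenly (about 0.45 N m), so the drum stays wherever it is left; at the handle the crank goes harder while the heavy side rises and easier while it sinks.
- cap_crank (a joint): Height of the bearing cap on the upright at the crank end (stand y = -106 mm), in m: it is pushed straight down, 0 = 8 mm proud, 0.008 = fully down on its stop. A tight fit: it moves at a push of about 7 N and stays where it is left.
- cap_far (a joint): The same for the bearing cap on the other upright (stand y = +106 mm).
- cap_crank_top (a point): Centre of the top of the crank-end cap, a grey plastic block; the flat top is 46 mm along stand x, 28 mm along stand y, and 206 mm above the table when fully down. The near face of the crank arm, which goes round outside the upright, is at stand y = -128 mm; the drum's end face is at y = -83 mm.
- cap_far_top (a point): Centre of the flat top of the other cap, of the same shape.
- crank_handle: Round wooden crank handle that spins freely on its spindle: 27 mm across, 102 mm long, lying along stand y, its axis 75 mm from the axle. Origin on its axis, 60 mm out from the arm (stand y = -196 mm): grip here. It circles 90 to 240 mm above the table and can be gripped from above at any turn, fingers closing along stand x, and led right round without regripping.
- jar_small: Bystander: small white paint jar, 52 mm across, 55 mm high; origin under its centre.
- jar_large: Bystander: larger white paint jar, 68 mm across, 80 mm high; origin under its centre.
- glue_bottle: Bystander: white glue bottle, 54 mm across, 150 mm high; origin under its centre.
- brush: Bystander: paint brush lying along its x axis, about 200 mm long; origin under its middle.
- clothes_peg: Bystander: wooden clothes peg lying flat, 72 x 10 x 13 mm; origin under its centre.
- carton: Bystander: flat cardboard carton 165 x 90 x 36 mm; origin under its centre.
- weight_tray: Bystander: open steel tray 90 x 64 x 18 mm with flat balance weights; origin under its centre.
- spectacles: Bystander: unfolded spectacles, 130 mm long along x, 115 mm wide, 44 mm high; origin under the bridge, temples towards +x.

How it is judged:
On the way, in this order (a step that is already met when the one before it is completed fails the run):
1. both bearing caps are fully down (value of joint each of cap_crank, cap_far above 0.007 m), for 0.1 s.
2. the drum has been turned right round by its crank handle (contact force between the fingers and crank_handle above 0.5 N and (value of joint drum above 5.6 rad or value of joint drum below -5.6 rad)).
At the end, for the whole second after the job is handed in: The fingers still hold the crank handle (over 1 N), the drum is still, its heavy side is straight down within 0.3 rad (17 degrees; batten_c0 is the hidden batten, its z axis pointing from it to the axle), and both bearing caps are down to within 1 mm (all of step 1 and angle between batten_c0's own z axis and vertical below 0.3 rad and contact force between the fingers and crank_handle above 1 N and velocity of joint drum between -0.05 and 0.05 rad/s); the arm keeps its last pose, push and grip.
It fails at once if a bystander was moved by more than 30 mm (distance of any of jar_small, jar_large, glue_bottle, brush, clothes_peg, carton, weight_tray, spectacles from where it was at the start of the episode above 0.03 m).
It also fails if it takes over 70 s, if anything falls off the work surface, if the arm or the gripper's body presses on something with over 40 N, if the wrist force passes 120 N, or if a joint passes its speed limit or range.

### The arm

A 6-joint arm with a two-finger parallel gripper is mounted at the origin on the work surface. World frame = base frame: x ahead of the robot, y to its left, z up, the work surface at z = 0. Lengths are in m, angles in rad, forces in N, time in s.
With the tool pointing down it reaches from about 0.35 to 0.85 m from the base axis. Payload 8.1 kg.
Tool frame: the origin (TCP) lies between the finger pads; the fingertips stand 17 mm ahead of it and the grasp point (between the pads) lies 2 mm behind it (arm.tcp_to_tips is the distance from the TCP to the fingertips, in m); z points along the fingers, y is the line along which they close (so a half turn about z gives the same grasp; the last joint's range is limited). The gripper opens to 85 mm and grips with 20 to 120 N. Pads are 22 mm wide; open, the fingers measure 114 mm over their backs; the gripper's body (76 mm by 85 mm) begins 54 mm behind the grasp point. The pads swing forward as they close: fully open they stand 13 mm farther back than shut.
Start: joints at [-1.394, 0.13, 1.488, -0, 1.523, -0.085], TCP at [0.155, -0.58, 0.219] pointing down, gripper open.
Joint ranges: [-2.96, 2.96], [-0.89, 2.26], [0.02, 2.5], [-1.34, 4.48], [0, 2.73], [-2.66, 2.66]. Speed limits (rad/s): [2.39, 2.39, 2.79, 3.14, 3.14, 3.14].

### API

Orientations are given as a rotation vector (axis times angle).
In Python, from station import status, cams, job_done, arm gives the robot as it stands.
- The arm moves only by the shell command python3 -m jog 'ROWS'. ROWS is JSON, a list of rows, each a list of 5 numbers: the opening, from 0 (shut) to 1 (fully open), then the shift along the world's x, y, z in mm, then the turn about the world's z in rad. In form: [[fingers, tx, ty, tz, yaw], ...]. A call has 1 to 5 rows; each row shifts and turns the commanded pose from where the row before left it; what a row does not reach is not made up. A row lasts 1/8 s, in which the tool goes at most 62.5 mm and 10.7 degrees, less where a joint would pass 70% of its speed; a pose out of reach is approached as far as the arm can. A call with a gripper value outside its range is refused whole. The fingers move at their own pace and stop on an object; the grip force is fixed at half the most. Time passes only in rows, so rows that do not move let the fingers close. It gives the time, the measured TCP pose, the force, the opening and the grip force at its end, in the units of the state.
- status.observe(): the state, without advancing time (a new reading comes with each control period).
- cams.get_image(name): name is "scene" or "top"; returns the picture (400x640x3 uint8, blue, green, red); there is no depth.
- cams.calibration(name): a dict with "camera_matrix" (3x3 intrinsics, pixels), "eye" and "orientation" of the camera in the world. Camera axes: x right, y up, looking along -z (the intrinsics and any distortion apply to the point x, -y, -z); pixel columns grow to the right and rows downward; lengths in m; the calibration is good to about 2 mm. A picture is of the moment at which its call begins. calibration takes no time and is no camera call.
- job_done(): hands the job in; it is judged then, once.
The state is a dict: "time": time; "joint_positions": joint angles; "qd": joint speeds; "joint_torque": joint torques, N m; "position": TCP position; "tool_rot": TCP orientation; "wrist_force": force on the tool from outside, world axes, zero at the start; "wrist_torque": the same for the moment, N m; "width": finger opening in m; "grip_force": force on a finger pad.
Only numpy, scipy, OpenCV 4.12 (cv2) and the standard library are available. Lean on these libraries where they do the work, as an engineer would, in place of code of your own. Each camera call takes 0.05 s, during which the arm holds its last target. There are 200 camera calls.

## Working session

There is one attempt and no reset: what is moved stays moved. The work goes in short steps, Python scripts to look and compute and a shell command to move; the robot and the scene stay as the last step left them, time stands still between calls to the robot, and variables do not carry over. Pictures are saved under pics/ and viewed, at most 10 in all, crops included, and the job is handed in when it is done.

```bash
mkdir -p pics; python3 - <<'E'
from station import status,cams,arm
import cv2
for n in("scene","top"):
    cv2.imwrite(f"pics/{n}0.png",cams.get_image(n)); c=cams.calibration(n);print(n,c)
print(status.observe(), arm.tcp_to_tips)
E
```

```text
scene {'camera_matrix': array([[497.0234167 ,   0.        , 314.03437211],
       [  0.        , 497.0234167 , 204.70135995],
       [  0.        ,   0.        ,   1.        ]]), 'eye': array([1.14829018, 0.67270958, 0.89647444]), 'orientation': array([0.41080872, 1.02128145, 2.22472208])}
top {'camera_matrix': array([[409.23489419,   0.        , 320.34316305],
       [  0.        , 409.23489419, 199.75612186],
       [  0.        ,   0.        ,   1.        ]]), 'eye': array([0.40110955, 0.02051554, 1.35396276]), 'orientation': array([ 0.13601815, -0.1160815 , -1.54248984])}
{'time': 0.1, 'joint_positions': array([-1.39440265e+00,  1.31082358e-01,  1.48916057e+00, -3.92294128e-05,
        1.52298546e+00, -8.54084807e-02]), 'qd': array([-0.00054524, -0.00081141, -0.00173197,  0.00074087,  0.00242307,
        0.00045531]), 'joint_torque': array([ 6.43214480e-04, -5.70951641e+01, -5.01942766e+01, -7.78126218e-05,
        8.12189042e-03, -2.07352122e-05]), 'position': array([ 0.15520658, -0.57905621,  0.21835668]), 'tool_rot': array([-3.11309663e+00, -4.09854352e-01,  1.78241322e-04]), 'wrist_force': array([ 0.49435201,  0.48192385, -0.79009684]), 'wrist_torque': array([-0.0522825 ,  0.00178415, -0.00075878]), 'grip_force': 0.0, 'width': 0.08508365052443281} 0.017
```

View pics/scene0.png

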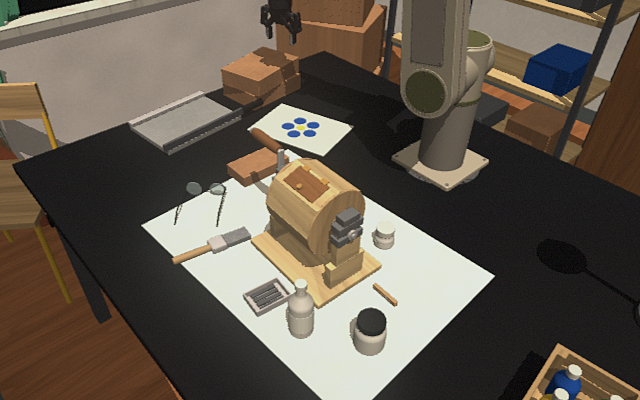

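View pics/top0.png

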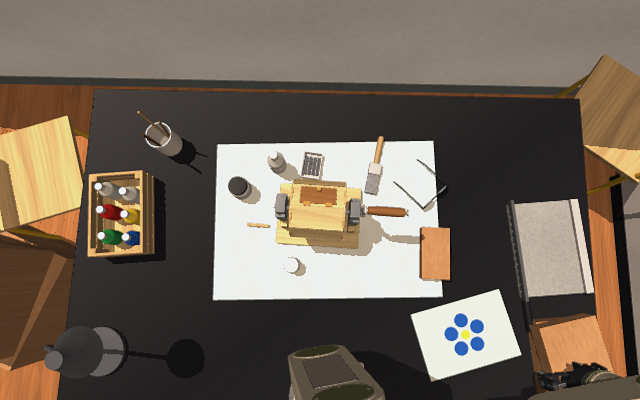

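The scene view shows the drum with its far cap at about (346,228); the crank is behind it. In the top view the caps are at about (281,206) and (354,211), and the handle at (367–407,211) on the −y side. I'll enlarge the stand.

```bash
python3 - <<'E'
import cv2
a=cv2.imread("pics/top0.png")[140:290,225:425]; cv2.imwrite("pics/t1.png",cv2.resize(a,None,fx=4,fy=4,interpolation=cv2.INTER_CUBIC))
E
```

```text
(no output)
```

View pics/t1.png

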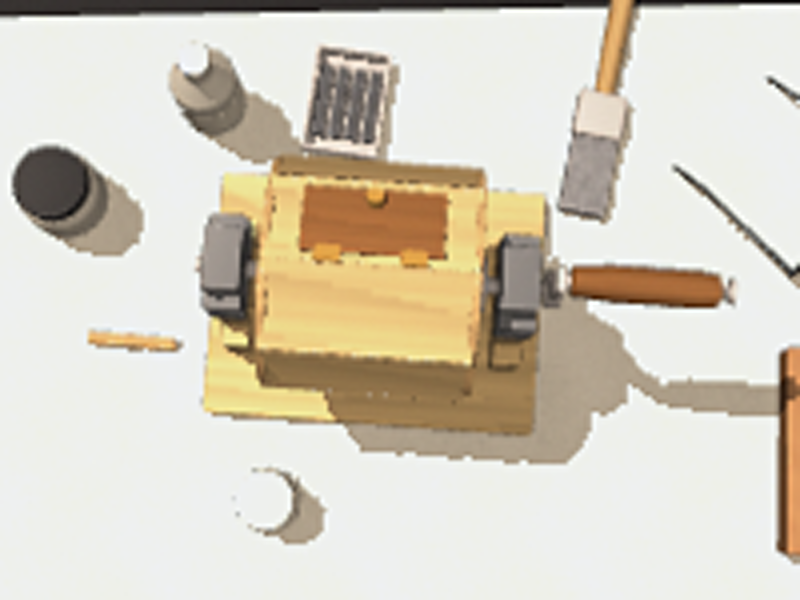

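The enlarged crop shows the baseboard corners at (222,172), (547,195), (532,432) and (205,413), the cap tops centred near (227,258) and (522,272), and the handle from (572,280) to (722,290).

```bash
cat > h.py <<'E'
import numpy as np,cv2
from scipy.spatial.transform import Rotation as R
from station import cams
def proj(n,P):
    c=cams.calibration(n); M=R.from_rotvec(c["orientation"]).as_matrix()
    p=(np.atleast_2d(P)-c["eye"])@M; p=p*[1,-1,-1]; q=p@np.array(c["camera_matrix"]).T
    return q[:,:2]/q[:,2:]
def world(p,L):
    c,s=np.cos(p[2]),np.sin(p[2]); L=np.atleast_2d(L)
    return np.c_[p[0]+c*L[:,0]-s*L[:,1],p[1]+s*L[:,0]+c*L[:,1],L[:,2]]
E
python3 - <<'E'
from h import *
from scipy.optimize import least_squares
f=lambda a:np.array(a)/4+[225-.375,140-.375]
L=np.array([[.1,.135,.018],[.1,-.135,.018],[-.1,-.135,.018],[-.1,.135,.018],[0,.106,.214],[0,-.106,.214]])
uv=f([[222,172],[547,195],[532,432],[205,413],[227,258],[522,272]])
s=least_squares(lambda p:(proj("top",world(p,L))-uv).ravel(),[.4,0,0])
print(s.x,(s.fun.reshape(-1,2)).round(2))
h=f([[572,280],[722,290]])
hp=lambda q:[[.075*np.sin(q),y,.165+.075*np.cos(q)] for y in(-.145,-.247)]
for q in(-.4,-.2,0,.2,.4,2.8,3.14,3.5): print(q,(proj("top",world(s.x,hp(q)))-h).round(1).ravel())
w=world(s.x,[[0,.106,.206],[0,-.106,.206],[0,-.196,.24]]);print(w)
print(proj("scene",w))
E
```

```text
[ 0.56766434  0.04393517 -0.03697254] [[ 0.22  0.01]
 [-0.04 -0.94]
 [ 0.85  0.29]
 [-0.32 -0.13]
 [-1.   -0.21]
 [ 0.39  0.82]]
-0.4 [2.1 9.2 1.8 8.9]
-0.2 [2.5 3.8 2.3 3.6]
0 [ 2.8 -1.6  2.5 -1.9]
0.2 [ 3.  -6.9  2.6 -7.2]
0.4 [  3.  -11.8   2.4 -12.1]
2.8 [-2.  -3.  -6.6 -3.6]
3.14 [-2.5  5.1 -7.1  4.6]
3.5 [-2.8 13.4 -7.1 12.9]
[[ 0.57158254  0.14986273  0.206     ]
 [ 0.56374614 -0.06199238  0.206     ]
 [ 0.56041937 -0.15193088  0.24      ]]
[[346.28122913 216.55249183]
 [284.48164148 169.65737673]
 [261.24944718 140.83787387]]
```

```bash
python3 -m jog '[[0,0,0,50,0],[0,10,20,40,0.15],[0,30,50,0,0.16],[0,30,50,0,0.16],[0,30,50,0,0.16]]'; python3 -m jog '[[0,30,50,0,0.16],[0,30,50,0,0.16],[0,30,50,0,0.16],[0,30,50,0,0.16],[0,30,50,0,0]]'; python3 -m jog '[[0,30,50,0,0],[0,30,50,0,0],[0,30,50,0,0],[0,30,50,0,0],[0,30,50,0,0]]'; python3 -m jog '[[0,30,50,0,0],[0,0,20,0,0],[0,0,0,0,0]]'
```

```text
time: 0.72
position: [0.2558, -0.4078, 0.3089]
tool_rot: [-2.831, -1.361, -0.0]
wrist_force: [0.6, 0.2, 0.4]
width: 0.0001
grip_force: 0.0
time: 1.35
position: [0.4058, -0.1578, 0.3091]
tool_rot: [2.262, 2.18, -0.0]
wrist_force: [1.4, -1.0, -0.5]
width: 0.0001
grip_force: 0.0
time: 1.98
position: [0.5559, 0.0923, 0.3089]
tool_rot: [-2.264, -2.178, 0.001]
wrist_force: [2.0, -1.6, 0.0]
width: 0.0002
grip_force: 0.0
time: 2.35
position: [0.5847, 0.1616, 0.3085]
tool_rot: [-2.261, -2.18, 0.002]
wrist_force: [0.4, -0.6, 0.6]
width: -0.0
grip_force: 0.0
```

```bash
python3 -c "
from station import status;print(status.observe())"
```

```text
{'time': 2.35, 'joint_positions': array([ 1.85151788e-01,  1.31298542e-01,  1.32642271e+00, -8.33343623e-05,
        1.68560999e+00,  2.21892002e-01]), 'qd': array([-0.0418434 , -0.0326252 ,  0.01803665, -0.01397439, -0.00071413,
       -0.01912051]), 'joint_torque': array([  1.78715196, -56.32551312, -50.92843652,   0.35621828,
        -0.09301109,   0.3704495 ]), 'position': array([0.58473293, 0.16157727, 0.3084595 ]), 'tool_rot': array([-2.26124402, -2.17963439,  0.00235235]), 'wrist_force': array([ 0.37341321, -0.63757805,  0.59624912]), 'wrist_torque': array([-0.03902337,  0.01210181, -0.02827955]), 'grip_force': 0.0, 'width': -3.891849942959336e-05}
```

```bash
python3 -m jog '[[0,-13,-12,-40,0],[0,0,0,-30,0],[0,0,0,-6,0],[0,0,0,-4,0]]'; python3 -m jog '[[0,0,0,-3,0],[0,0,0,-3,0]]';python3 -m jog '[[0,0,0,-1.5,0],[0,0,0,0,0]]'
```

```text
time: 2.85
position: [0.5726, 0.1477, 0.2305]
tool_rot: [2.265, 2.176, 0.002]
wrist_force: [-0.3, 0.1, 1.2]
width: -0.0002
grip_force: 0.0
time: 3.1
position: [0.573, 0.1485, 0.2245]
tool_rot: [2.264, 2.177, 0.003]
wrist_force: [-0.2, -0.2, 0.3]
width: -0.0004
grip_force: 0.0
time: 3.35
position: [0.5723, 0.1485, 0.2218]
tool_rot: [-2.264, -2.178, 0.0]
wrist_force: [0.2, 0.2, -0.5]
width: -0.0001
grip_force: 0.0
```

```bash
python3 - <<'E'
from station import cams
import cv2
a=cams.get_image("scene")[100:300,220:420]; cv2.imwrite("pics/s2.png",cv2.resize(a,None,fx=3,fy=3,interpolation=cv2.INTER_CUBIC))
E
```

```text
(no output)
```

View pics/s2.png

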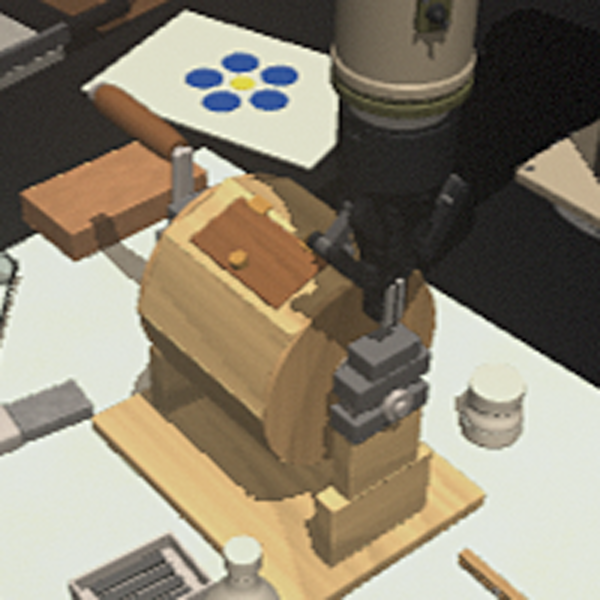

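The fingertips end at about (392,328) in the crop, just above the cap top at about (388,348). I see no contact yet, so I'll keep going down by feel.

```bash
for i in 1 2 3; do python3 -m jog '[[0,0,0,-2,0],[0,0,0,0,0]]' | grep -E 'posit|force'; done
```

```text
position: [0.5722, 0.1485, 0.2196]
wrist_force: [-0.0, 0.3, 0.0]
grip_force: 0.0
position: [0.5722, 0.1484, 0.2175]
wrist_force: [-0.2, 0.7, -0.3]
grip_force: 0.0
position: [0.5722, 0.1484, 0.2155]
wrist_force: [-0.4, 0.6, 1.2]
grip_force: 0.0
```

```bash
for i in 1 2; do python3 -m jog '[[0,0,0,-2,0],[0,0,0,0,0]]' | grep -E 'posit|wrist_force'; done; python3 - <<'E'
from station import cams
import cv2
a=cams.get_image("scene")[140:260,270:390]; cv2.imwrite("pics/s3.png",cv2.resize(a,None,fx=5,fy=5,interpolation=cv2.INTER_CUBIC))
from h import *
from station import status
p=status.observe()["position"]; print((proj("scene",[p-[0,0,.017],p,p+[0,0,.04]])-[270,140])*5)
P=[.5677,.0439,-.037]
print((proj("scene",world(P,[[x,y,z] for z in(.206,.214) for x,y in((-.023,.092),(.023,.092),(.023,.12),(-.023,.12))]))-[270,140])*5)
E
```

```text
position: [0.5722, 0.1484, 0.2135]
wrist_force: [0.6, 0.8, 0.2]
position: [0.5722, 0.1484, 0.2115]
wrist_force: [-0.2, -0.1, -0.4]
[[376.41772955 401.81924592]
 [378.63171155 371.56011218]
 [384.03175151 297.75620089]]
[[398.52989919 343.03032603]
 [317.88252424 388.63452649]
 [363.37145962 424.01315392]
 [444.27339904 376.92463157]
 [399.66332519 328.73833022]
 [318.63509855 374.25498453]
 [364.36870353 409.58507123]
 [445.65331799 362.57910718]]
```

View pics/s3.png

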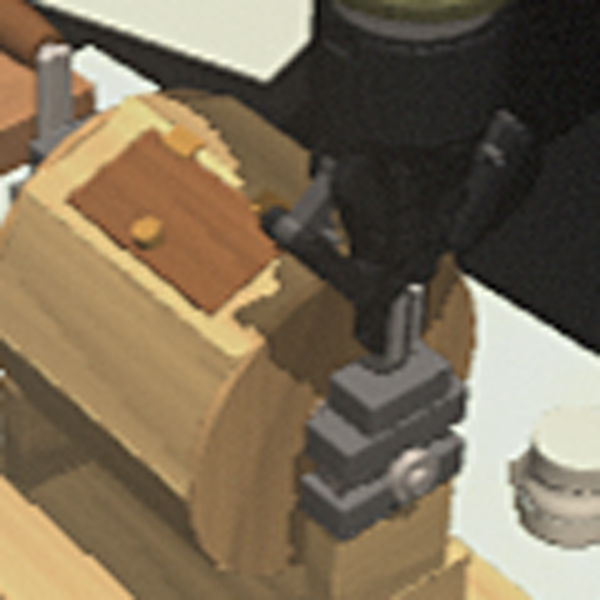

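The cap top is centred at about (395,380) in the crop. The fingertips appear to end at about (397,368), while the calibration puts them at (376,402). I'll check the camera model against the stand's baseboard and the gripper's start pose.

```bash
python3 - <<'E'
from h import *
print(cams.calibration("scene").keys())
P=[.5677,.0439,-.037]
print("base scene +x-y,+x+y,-x+y",proj("scene",world(P,[[.1,-.135,.018],[.1,.135,.018],[-.1,.135,.018]])))
print("start tcp",[proj(n,[[.155,-.579,.2],[.155,-.579,.22],[.155,-.579,.27]]) for n in("top","scene")],"base",[proj(n,[[0,0,0]]) for n in("top","scene")])
a=cv2.imread("pics/scene0.png"); b=cv2.imread("pics/top0.png")
A=cv2.resize(a[0:60,240:320],None,fx=5,fy=5,interpolation=2); B=cv2.resize(b[340:400,530:610],None,fx=5,fy=5,interpolation=2)
C=cv2.resize(a[190:310,240:400],None,fx=5,fy=2.5,interpolation=2)
cv2.imwrite("pics/c.png",np.vstack([np.hstack([A,B]),C]))
E
```

```text
dict_keys(['camera_matrix', 'eye', 'orientation'])
base scene +x-y,+x+y,-x+y [[247.67874281 239.57635079]
 [317.14731316 306.24935466]
 [380.69435123 263.71711094]]
start tcp [array([[547.47177899, 365.64197486],
       [551.57623291, 367.47285254],
       [562.53128034, 372.35958101]]), array([[280.29850082,  54.30530175],
       [280.11511323,  48.54259072],
       [279.64380606,  33.73239013]])] base [array([[328.3132654 , 397.19986333]]), array([[438.26953533, 161.26630183]])]
```

View pics/c.png

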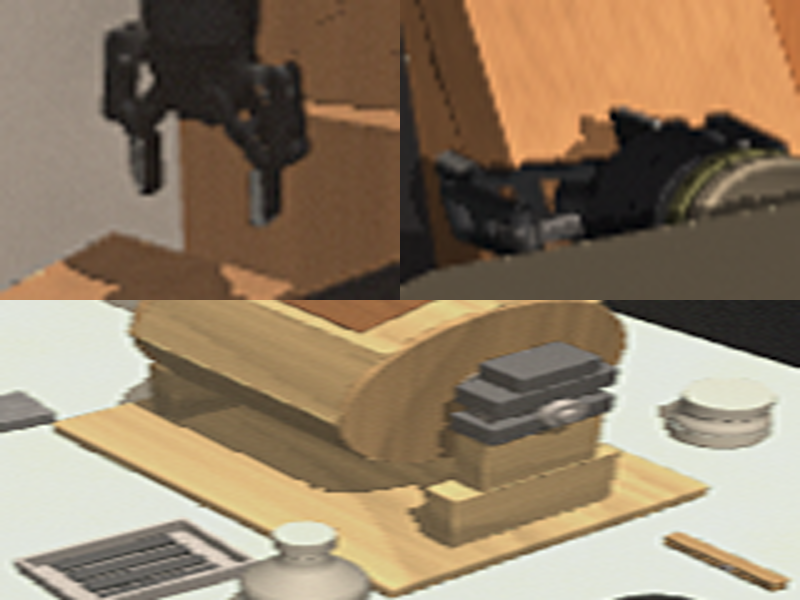

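In the last picture the baseboard corners are within 2 px of the model. At the start pose, though, the fingertips show about 9 px higher than their nominal position. So the tips seem to stand higher than documented, and the tip is probably still just above the cap. I'll keep going down by feel in small steps.

```bash
for i in 1 2 3; do python3 -m jog '[[0,0,0,-1.5,0],[0,0,0,0,0]]' | grep -E 'posit|wrist_force'; done
```

```text
position: [0.5722, 0.1484, 0.2101]
wrist_force: [-0.1, -0.3, -0.7]
position: [0.5722, 0.1485, 0.2086]
wrist_force: [0.1, -0.1, -0.2]
position: [0.5722, 0.1484, 0.2071]
wrist_force: [1.1, 0.1, -0.3]
```

```bash
for i in 1 2 3 4; do python3 -m jog '[[0,0,0,-1.5,0],[0,0,0,0,0]]' | grep -E 'posit|wrist_force'; done; python3 - <<'E'
from station import cams
import cv2
a=cams.get_image("scene")[150:240,290:410]; cv2.imwrite("pics/s4.png",cv2.resize(a,None,fx=6,fy=6,interpolation=cv2.INTER_CUBIC))
E
```

```text
position: [0.5722, 0.1484, 0.2056]
wrist_force: [-0.1, 0.2, -0.2]
position: [0.5722, 0.1484, 0.2041]
wrist_force: [0.3, 0.3, 0.5]
position: [0.5722, 0.1484, 0.2026]
wrist_force: [-0.2, -0.6, 0.4]
position: [0.5724, 0.1485, 0.2016]
wrist_force: [-1.0, 0.2, 2.4]
```

View pics/s4.png

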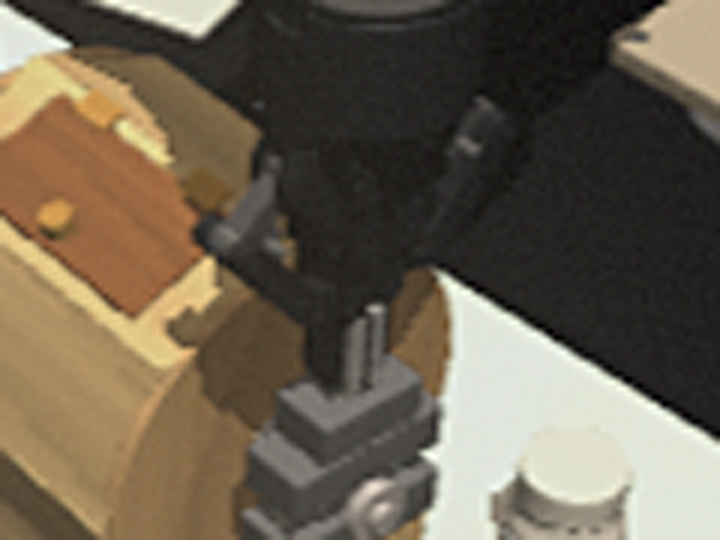

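Contact now: the fingertips meet the cap face at about (355,390), near its middle, and the force starts at TCP z ≈ 0.2016. I'll press from here.

```bash
for i in 1 2 3 4 5; do python3 -m jog '[[0,0,0,-2,0],[0,0,0,0,0]]' | grep -E 'posit|wrist_force'; done; python3 -c "
from station import status;print(status.observe())"
```

```text
position: [0.5725, 0.1485, 0.1999]
wrist_force: [-2.0, 0.2, 4.9]
position: [0.5725, 0.1485, 0.198]
wrist_force: [-2.4, -1.1, 5.2]
position: [0.5725, 0.1485, 0.196]
wrist_force: [-2.7, 0.4, 4.0]
position: [0.5725, 0.1485, 0.1941]
wrist_force: [-1.3, -0.6, 5.5]
position: [0.5726, 0.1485, 0.1939]
wrist_force: [-8.3, -1.8, 15.8]
{'time': 7.75, 'joint_positions': array([ 1.67137852e-01,  1.18476622e-01,  1.54745734e+00, -1.47635585e-04,
        1.47393363e+00,  2.06068942e-01]), 'qd': array([ 9.85502653e-04,  6.61118406e-04,  3.05896169e-05, -5.05050562e-04,
       -3.24160354e-04,  1.18986721e-04]), 'joint_torque': array([-2.24708430e-01, -4.72497296e+01, -4.47968388e+01,  1.18934135e-01,
       -3.03218879e+00,  1.13120484e-03]), 'position': array([0.57260257, 0.1484722 , 0.1939219 ]), 'tool_rot': array([2.26345527e+00, 2.17703914e+00, 2.10742735e-03]), 'wrist_force': array([-8.26012644, -1.83782192, 15.76798665]), 'wrist_torque': array([-0.27894161,  1.4448532 ,  0.00594809]), 'grip_force': 8.081428469376988, 'width': 2.1728910085883332e-05}
```

The cap moved 8 mm at about 5 N and then met a hard stop, so it is fully down. Next is the crank-end cap.

```bash
python3 -m jog '[[0,0,0,40,0],[0,0,0,40,0],[0,-2,-53,0,0],[0,-2,-53,0,0],[0,-2,-53,0,0]]'|grep -E 'posit|wrist_force'; python3 -m jog '[[0,-2,-52,0,0],[0,0,0,-30,0],[0,0,0,-28,0],[0,0,0,-8,0],[0,0,0,0,0]]'|grep -E 'posit|wrist_force'; for i in 1 2 ; do python3 -m jog '[[0,0,0,-2,0],[0,0,0,-1,0],[0,0,0,0,0]]' | grep -E 'posit|wrist_force'; done
```

```text
position: [0.5661, -0.0119, 0.2711]
wrist_force: [0.9, 0.6, -0.4]
position: [0.5641, -0.0623, 0.2051]
wrist_force: [-0.1, -0.4, 0.6]
position: [0.5646, -0.0625, 0.2028]
wrist_force: [-0.5, -0.4, 0.5]
position: [0.5643, -0.0625, 0.1993]
wrist_force: [-1.2, -0.7, -0.3]
```

```bash
for i in 1 2 3 4; do python3 -m jog '[[0,0,0,-1.5,0],[0,0,0,0,0]]' | grep -E 'posit|wrist_force'; done; python3 - <<'E'
from station import cams
import cv2
a=cams.get_image("scene")[110:210,220:340]; cv2.imwrite("pics/s5.png",cv2.resize(a,None,fx=6,fy=6,interpolation=cv2.INTER_CUBIC))
E
```

```text
position: [0.5644, -0.0625, 0.1984]
wrist_force: [-2.6, -0.5, 4.2]
position: [0.5644, -0.0626, 0.197]
wrist_force: [-3.2, -0.0, 5.4]
position: [0.5644, -0.0626, 0.1955]
wrist_force: [-2.2, 0.4, 5.6]
position: [0.5644, -0.0626, 0.194]
wrist_force: [-3.8, 0.1, 5.7]
```

View pics/s5.png

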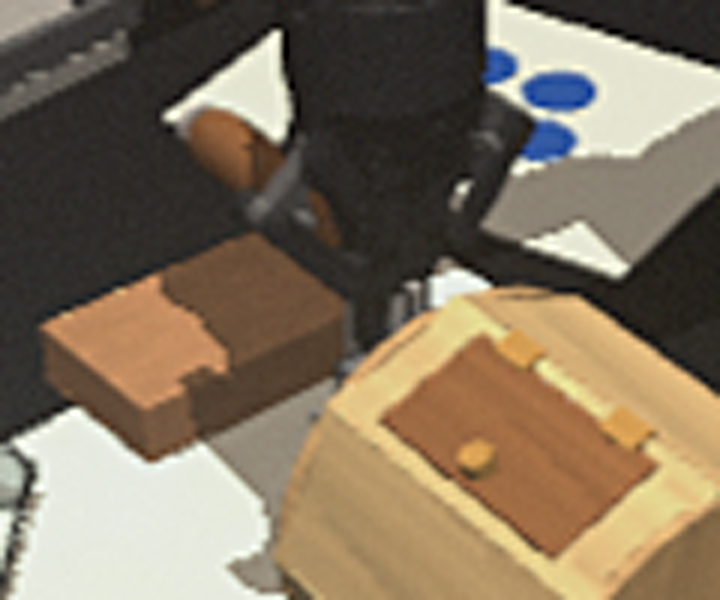

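The picture shows the fingers on the crank-end cap, between the drum's end face at about (400,310) and the handle at about (250,160). The cap is sliding at about 5.5 N, so I'll continue to its stop.

```bash
for i in 1 2 3 4; do python3 -m jog '[[0,0,0,-1.5,0],[0,0,0,0,0]]' | grep -E 'posit|wrist_force'; done
```

```text
position: [0.5645, -0.0626, 0.1939]
wrist_force: [-7.0, -0.5, 13.8]
position: [0.5646, -0.0626, 0.1939]
wrist_force: [-11.5, 1.5, 22.2]
position: [0.5646, -0.0626, 0.1938]
wrist_force: [-16.2, 3.1, 30.1]
position: [0.5647, -0.0626, 0.1937]
wrist_force: [-21.0, 3.3, 39.8]
```

Both caps stop at the same height (TCP z ≈ 0.194), so both are fully down. Next I go to the handle.

```bash
python3 -m jog '[[0,0,0,40,0],[0,0,0,42,0],[0,-4,-45,0,0],[1,-4,-45,0,0],[1,0,0,0,0]]'|grep -E 'posit|wrist_force'; python3 -m jog '[[1,0,0,0,0],[1,0,0,-25,0],[1,0,0,-20,0],[1,0,0,-10,0],[1,0,0,-10,0]]';python3 -c "
from station import cams
import cv2
a=cams.get_image('scene')[80:200,200:340]; cv2.imwrite('pics/s6.png',cv2.resize(a,None,fx=5,fy=5,interpolation=cv2.INTER_CUBIC))"
```

```text
position: [0.5558, -0.1553, 0.2689]
wrist_force: [-0.2, 0.1, -0.1]
time: 13.05
position: [0.5564, -0.1522, 0.2039]
tool_rot: [-2.264, -2.178, -0.0]
wrist_force: [0.2, 0.2, -0.1]
width: 0.0856
grip_force: 0.0
```

View pics/s6.png

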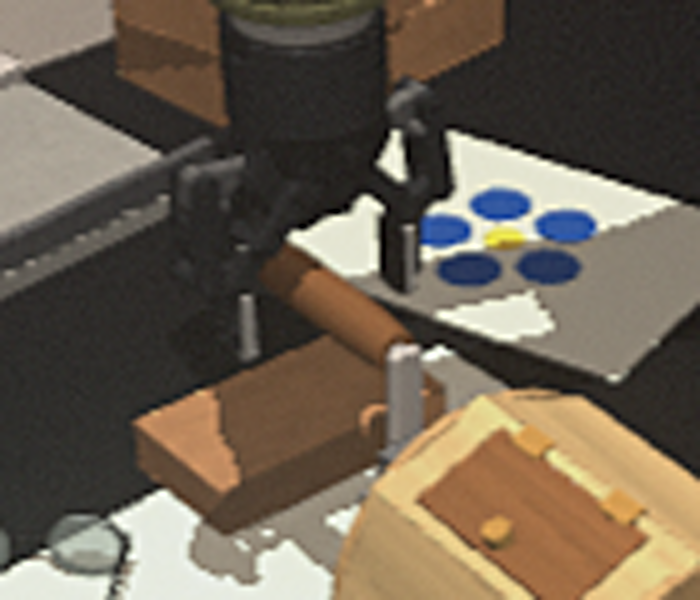

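The open fingers straddle the handle: tips at (248,360) and (405,290), handle axis between them near (330,300). I'll close.

```bash
python3 -m jog '[[0,0,0,0,0],[0,0,0,0,0],[0,0,0,0,0],[0,0,0,0,0],[0,0,0,0,0]]'; python3 -m jog '[[0,0,0,0,0],[0,0,0,0,0]]'
```

```text
time: 13.72
position: [0.5565, -0.1527, 0.2049]
tool_rot: [2.264, 2.177, 0.0]
wrist_force: [-2.3, -0.3, 4.6]
width: 0.0257
grip_force: 59.2
time: 13.98
position: [0.5565, -0.1528, 0.2049]
tool_rot: [2.264, 2.177, 0.0]
wrist_force: [-2.4, -0.4, 5.2]
width: 0.0256
grip_force: 59.3
```

```bash
cat > log.py <<'E'
from station import status
import json
s=status.observe()
open("log.jsonl","a").write(json.dumps({k:(v.tolist() if hasattr(v,"tolist") else v) for k,v in s.items()})+"\n")
E
python3 log.py
python3 - <<'E'
import numpy as np
q=-.05+np.radians(7.5)*np.arange(49)
x=75*np.sin(q);P=np.c_[x,-.037*x,75*np.cos(q)];P=np.round(2*(P-P[0]))/2
for i,d in enumerate(np.diff(P,axis=0)): print(i+1,round(np.degrees(q[i+1])),d.tolist())
E
```

```text
1 5 [10.0, -0.5, -0.0]
2 12 [9.5, 0.0, -1.5]
3 20 [9.5, -0.5, -3.0]
4 27 [9.0, -0.5, -3.5]
5 35 [8.5, 0.0, -5.0]
6 42 [7.5, -0.5, -6.5]
7 50 [7.0, -0.5, -7.0]
8 57 [5.5, 0.0, -7.5]
9 65 [5.0, 0.0, -9.0]
10 72 [3.5, -0.5, -9.0]
11 80 [2.5, 0.0, -9.5]
12 87 [1.0, 0.0, -9.5]
13 95 [0.0, 0.0, -10.0]
14 102 [-1.5, 0.0, -9.5]
15 110 [-2.5, 0.0, -9.5]
16 117 [-4.0, 0.5, -9.0]
17 125 [-5.0, 0.0, -8.5]
18 132 [-6.0, 0.5, -7.5]
19 140 [-7.0, 0.0, -7.0]
20 147 [-8.0, 0.5, -6.0]
21 155 [-8.5, 0.0, -4.5]
22 162 [-9.0, 0.5, -4.0]
23 170 [-10.0, 0.5, -2.0]
24 177 [-9.5, 0.0, -1.5]
25 185 [-10.0, 0.5, 0.5]
26 192 [-9.5, 0.5, 1.5]
27 200 [-9.5, 0.5, 2.5]
28 207 [-9.0, 0.0, 4.0]
29 215 [-8.5, 0.5, 5.0]
30 222 [-7.5, 0.0, 6.0]
31 230 [-7.0, 0.5, 7.0]
32 237 [-5.5, 0.0, 8.0]
33 245 [-5.0, 0.5, 8.5]
34 252 [-3.5, 0.0, 9.0]
35 260 [-2.5, 0.0, 9.5]
36 267 [-1.0, 0.0, 10.0]
37 275 [0.0, 0.0, 9.5]
38 282 [1.5, 0.0, 10.0]
39 290 [2.5, 0.0, 9.5]
40 297 [4.0, 0.0, 9.0]
41 305 [5.0, -0.5, 8.0]
42 312 [6.0, 0.0, 8.0]
43 320 [7.0, -0.5, 6.5]
44 327 [8.0, 0.0, 6.0]
45 335 [8.5, -0.5, 5.0]
46 342 [9.0, -0.5, 3.5]
47 350 [10.0, 0.0, 2.5]
48 357 [9.5, -0.5, 1.0]
```

```bash
g(){ grep -E 'posit|wrist_force|width'|tr '\n' ' ';echo;python3 log.py; }
python3 -m jog '[[0,10,-0.5,0,0]]'|g
python3 -m jog '[[0,9.5,0,-1.5,0]]'|g
python3 -m jog '[[0,9.5,-0.5,-3,0]]'|g
python3 -m jog '[[0,9,-0.5,-3.5,0]]'|g
python3 -m jog '[[0,8.5,0,-5,0]]'|g
python3 -m jog '[[0,7.5,-0.5,-6.5,0]]'|g
python3 -m jog '[[0,7,-0.5,-7,0]]'|g
python3 -m jog '[[0,5.5,0,-7.5,0]]'|g
```

```text
position: [0.5658, -0.1532, 0.2045] wrist_force: [-3.3, -0.9, -0.4] width: 0.0252 
position: [0.5759, -0.1536, 0.2027] wrist_force: [-3.8, -4.1, -0.4] width: 0.0255 
position: [0.5857, -0.154, 0.1994] wrist_force: [-3.3, -3.2, 0.4] width: 0.0254 
position: [0.5944, -0.1544, 0.1952] wrist_force: [-4.7, -4.5, -3.3] width: 0.0254 
position: [0.6025, -0.1548, 0.1898] wrist_force: [-5.8, -7.2, -4.2] width: 0.0253 
position: [0.61, -0.1552, 0.1832] wrist_force: [-5.3, -4.9, -2.2] width: 0.0257 
position: [0.6166, -0.1554, 0.1758] wrist_force: [-6.5, -4.3, -3.5] width: 0.0252 
position: [0.6218, -0.1557, 0.168] wrist_force: [-8.3, -6.0, -2.8] width: 0.0252
```

```bash
g(){ grep -E 'posit|wrist_force|width'|tr '\n' ' ';echo;python3 log.py; }
python3 -m jog '[[0,5,0,-9,0]]'|g
python3 -m jog '[[0,3.5,0,-9,0]]'|g
python3 -m jog '[[0,2.5,0,-9.5,0]]'|g
python3 -m jog '[[0,1,0,-9.5,0]]'|g
python3 -m jog '[[0,0,0,-10,0]]'|g
python3 -m jog '[[0,-1.5,0,-9.5,0]]'|g
python3 -m jog '[[0,-2.5,0,-9.5,0]]'|g
python3 -m jog '[[0,-4,0,-9,0]]'|g
python3 -m jog '[[0,-5,0,-8.5,0]]'|g
python3 -m jog '[[0,-6,0.5,-7.5,0]]'|g
python3 -m jog '[[0,-7,0,-7,0]]'|g
python3 -m jog '[[0,-8,0.5,-6,0]]'|g
```

```text
position: [0.6263, -0.1559, 0.1589] wrist_force: [-10.2, -6.8, -2.5] width: 0.0255 
position: [0.6295, -0.156, 0.1497] wrist_force: [-10.8, -8.4, -1.6] width: 0.0255 
position: [0.6314, -0.1561, 0.1401] wrist_force: [-14.4, -8.1, -0.5] width: 0.0255 
position: [0.6321, -0.1561, 0.1306] wrist_force: [-15.5, -6.2, 1.4] width: 0.0254 
position: [0.6315, -0.1561, 0.1206] wrist_force: [-19.7, -6.6, 4.1] width: 0.025 
position: [0.6297, -0.156, 0.1113] wrist_force: [-20.7, -5.6, 7.2] width: 0.0253 
position: [0.6269, -0.1559, 0.1022] wrist_force: [-25.6, -3.9, 12.3] width: 0.0258 
position: [0.623, -0.1557, 0.0939] wrist_force: [-25.7, -3.2, 16.4] width: 0.0256 
position: [0.6183, -0.1555, 0.0863] wrist_force: [-26.4, -1.2, 23.9] width: 0.0254 
position: [0.6133, -0.1553, 0.0798] wrist_force: [-23.4, -2.5, 25.5] width: 0.0257 
position: [0.6076, -0.1551, 0.074] wrist_force: [-20.7, 0.7, 28.2] width: 0.0254 
position: [0.6013, -0.1548, 0.0689] wrist_force: [-13.5, -1.4, 26.3] width: 0.0252
```

```bash
cat > fit.py <<'E'
import json,numpy as np
from scipy.optimize import least_squares
L=[json.loads(l) for l in open("log.jsonl")]
p=np.array([l["position"] for l in L])*1000;F=np.array([l["wrist_force"] for l in L])
s=least_squares(lambda c:np.hypot(p[:,0]-c[0],p[:,2]-c[1])-c[2],[560,130,75]);print(s.x,s.fun.round(1))
s2=least_squares(lambda c:np.hypot(p[:,0]-c[0],p[:,2]-c[1])-75,[560,130]);print(s2.x,s2.fun.round(1))
c=s.x;q=np.arctan2(p[:,0]-c[0],p[:,2]-c[1])
t=np.c_[np.cos(q),-np.sin(q)];r=np.c_[np.sin(q),np.cos(q)]
f=F[:,[0,2]]
print(np.c_[np.degrees(q),-(f*t).sum(1),(f*r).sum(1)].round(1).tolist())
E
python3 fit.py
```

```text
[556.83031994 129.78243336  75.32461972] [-0.2 -0.   0.   0.   0.1  0.1  0.1  0.1  0.   0.  -0.  -0.  -0.1 -0.1
 -0.1 -0.1 -0.1  0.   0.1  0.1  0.1]
[557.21833458 129.90188454] [ 0.   0.1  0.1  0.1  0.1  0.1  0.   0.  -0.  -0.1 -0.1 -0.1 -0.1 -0.1
 -0.1 -0.1 -0.   0.1  0.2  0.2  0.3]
[[-0.3, 2.4, 5.2], [6.8, 3.2, -0.8], [14.7, 3.5, -1.4], [22.5, 3.2, -0.9], [29.9, 2.5, -5.2], [37.3, 2.0, -6.9], [44.9, 2.2, -5.3], [52.4, 1.2, -7.3], [59.5, 1.8, -8.6], [67.3, 1.6, -10.3], [74.7, 1.3, -10.8], [82.1, 1.4, -14.4], [89.4, 1.5, -15.4], [97.0, 1.7, -20.1], [104.2, 1.9, -21.8], [111.5, 2.1, -28.3], [118.5, 2.1, -30.4], [125.3, 4.3, -35.3], [131.5, 3.6, -34.4], [137.6, 3.7, -34.8], [143.8, 4.6, -29.2]]
```

```bash
python3 - <<'E'
import numpy as np
q=np.radians(152.5+7.5*np.arange(31))
x=556.9+75*np.sin(q);P=np.c_[x,-.037*(x-600.8),129.8+75*np.cos(q)]-[600.8,0,66.6];P=np.vstack([[0,0,0],np.round(2*P)/2])
for i,d in enumerate(np.diff(P,axis=0)): print(round(np.degrees(q[i]),1),d.tolist())
E
```

```text
152.5 [-9.5, 0.5, -3.5]
160.0 [-8.5, 0.0, -4.0]
167.5 [-9.5, 0.5, -2.5]
175.0 [-10.0, 0.5, -1.5]
182.5 [-9.5, 0.0, 0.0]
190.0 [-10.0, 0.5, 1.0]
197.5 [-9.5, 0.5, 2.0]
205.0 [-9.0, 0.5, 3.5]
212.5 [-8.5, 0.0, 5.0]
220.0 [-8.0, 0.5, 5.5]
227.5 [-7.0, 0.0, 7.0]
235.0 [-6.5, 0.5, 7.5]
242.5 [-5.0, 0.0, 8.5]
250.0 [-4.0, 0.0, 9.0]
257.5 [-2.5, 0.5, 9.5]
265.0 [-1.5, 0.0, 9.5]
272.5 [-0.5, 0.0, 10.0]
280.0 [1.0, 0.0, 9.5]
287.5 [2.5, 0.0, 10.0]
295.0 [3.5, -0.5, 9.0]
302.5 [5.0, 0.0, 8.5]
310.0 [5.5, 0.0, 8.0]
317.5 [7.0, -0.5, 7.0]
325.0 [7.5, -0.5, 6.0]
332.5 [8.5, 0.0, 5.0]
340.0 [9.0, -0.5, 4.0]
347.5 [9.5, -0.5, 3.0]
355.0 [9.5, 0.0, 1.5]
362.5 [10.0, -0.5, 0.0]
370.0 [9.5, -0.5, -1.0]
377.5 [9.5, 0.0, -2.5]
```

```bash
g(){ grep -E 'posit|wrist_force|width'|tr '\n' ' ';echo;python3 log.py; }
python3 -m jog '[[0,-9.5,0.5,-3.5,0]]'|g
python3 -m jog '[[0,-8.5,0,-4,0]]'|g
python3 -m jog '[[0,-9.5,0.5,-2.5,0]]'|g
python3 -m jog '[[0,-10,0.5,-1.5,0]]'|g
python3 -m jog '[[0,-9.5,0,0,0]]'|g
python3 -m jog '[[0,-10,0.5,1,0]]'|g
python3 -m jog '[[0,-9.5,0.5,2,0]]'|g
python3 -m jog '[[0,-9,0.5,3.5,0]]'|g
python3 -m jog '[[0,-8.5,0,5,0]]'|g
python3 -m jog '[[0,-8,0.5,5.5,0]]'|g
python3 fit.py
```

```text
position: [0.5937, -0.1545, 0.0645] wrist_force: [6.6, -5.4, -0.9] width: 0.0258 
position: [0.5852, -0.1541, 0.0603] wrist_force: [1.7, -1.7, 9.8] width: 0.0256 
position: [0.5758, -0.1536, 0.0573] wrist_force: [5.7, -4.1, 3.3] width: 0.0251 
position: [0.5656, -0.1531, 0.0555] wrist_force: [6.9, -4.2, 1.7] width: 0.0253 
position: [0.5559, -0.1527, 0.0551] wrist_force: [7.0, -1.6, -1.9] width: 0.0256 
position: [0.5458, -0.1522, 0.0559] wrist_force: [8.0, -3.8, -1.9] width: 0.0253 
position: [0.5363, -0.1518, 0.058] wrist_force: [7.9, -3.1, -2.8] width: 0.0258 
position: [0.5272, -0.1514, 0.0613] wrist_force: [8.1, -4.2, -4.4] width: 0.0252 
position: [0.5182, -0.1509, 0.066] wrist_force: [8.1, -2.4, -6.4] width: 0.0252 
position: [0.5103, -0.1505, 0.0715] wrist_force: [8.7, -2.9, -4.6] width: 0.0254 
[557.24309061 129.94690482  74.98512002] [ 0.   0.1  0.1  0.1  0.1  0.1 -0.  -0.  -0.1 -0.1 -0.1 -0.1 -0.1 -0.1
 -0.1 -0.1  0.   0.1  0.2  0.3  0.3 -0.1  0.1 -0.  -0.  -0.1 -0.1 -0.1
 -0.1 -0.  -0.1]
[557.2271418  129.95243166] [-0.   0.1  0.1  0.1  0.1  0.  -0.  -0.  -0.1 -0.1 -0.1 -0.1 -0.1 -0.1
 -0.1 -0.1  0.   0.1  0.2  0.3  0.3 -0.1  0.1 -0.  -0.  -0.1 -0.1 -0.1
 -0.1 -0.1 -0.1]
[[-0.6, 2.4, 5.2], [6.5, 3.2, -0.8], [14.4, 3.5, -1.3], [22.3, 3.2, -0.8], [29.6, 2.5, -5.2], [37.1, 2.1, -6.9], [44.8, 2.2, -5.3], [52.3, 1.2, -7.3], [59.5, 1.8, -8.6], [67.3, 1.6, -10.3], [74.7, 1.3, -10.8], [82.2, 1.4, -14.4], [89.5, 1.5, -15.4], [97.1, 1.6, -20.1], [104.4, 1.8, -21.8], [111.7, 2.0, -28.3], [118.8, 2.0, -30.4], [125.5, 4.1, -35.3], [131.8, 3.4, -34.4], [138.0, 3.5, -34.8], [144.1, 4.5, -29.2], [150.8, 5.4, 4.0], [158.1, 5.2, -8.4], [165.7, 6.3, -1.8], [173.6, 7.0, -0.9], [-178.9, 7.0, 1.8], [-171.2, 8.2, 0.7], [-163.8, 8.3, 0.5], [-156.3, 9.2, 0.8], [-148.6, 10.2, 1.2], [-141.2, 9.7, -1.9]]
```

```bash
g(){ grep -E 'posit|wrist_force|width'|tr '\n' ' ';echo;python3 log.py; }
python3 -m jog '[[0,-7,0,7,0]]'|g
python3 -m jog '[[0,-6.5,0.5,7.5,0]]'|g
python3 -m jog '[[0,-5,0,8.5,0]]'|g
python3 -m jog '[[0,-4,0,9,0]]'|g
python3 -m jog '[[0,-2.5,0.5,9.5,0]]'|g
python3 -m jog '[[0,-1.5,0,9.5,0]]'|g
python3 -m jog '[[0,-0.5,0,10,0]]'|g
python3 -m jog '[[0,1,0,9.5,0]]'|g
python3 -m jog '[[0,2.5,0,10,0]]'|g
python3 -m jog '[[0,3.5,-0.5,9,0]]'|g
python3 -m jog '[[0,5,0,8.5,0]]'|g
python3 -m jog '[[0,5.5,0,8,0]]'|g
python3 -m jog '[[0,7,-0.5,7,0]]'|g
python3 -m jog '[[0,7.5,-0.5,6,0]]'|g
python3 -m jog '[[0,8.5,0,5,0]]'|g
python3 -m jog '[[0,9,-0.5,4,0]]'|g
python3 -m jog '[[0,9.5,-0.5,3,0]]'|g
python3 -m jog '[[0,9.5,0,1.5,0]]'|g
cat >> fit.py <<'E'
A=np.c_[np.ones(len(q)),np.sin(q),np.cos(q)]
T=-(f*t).sum(1);rad=(f*r).sum(1)
for m in(np.ones(len(q),bool)&(np.arange(len(q))>0),(abs(rad)<12)&(np.arange(len(q))>0)):
    k,*_=np.linalg.lstsq(A[m],T[m],rcond=None);print(k,"amp",np.hypot(k[1],k[2]),"q of max",np.degrees(np.arctan2(k[1],k[2])),"rms",(A[m]@k-T[m]).std())
E
python3 fit.py|tail -3
```

```text
position: [0.503, -0.1502, 0.0783] wrist_force: [8.7, -0.7, -7.1] width: 0.0256 
position: [0.4966, -0.1499, 0.0859] wrist_force: [9.0, -3.8, -7.1] width: 0.0256 
position: [0.4914, -0.1497, 0.0941] wrist_force: [7.6, -2.0, -7.4] width: 0.0251 
position: [0.4873, -0.1495, 0.103] wrist_force: [9.7, -1.3, -9.3] width: 0.0254 
position: [0.4844, -0.1493, 0.1122] wrist_force: [6.5, -5.6, -10.3] width: 0.0252 
position: [0.4827, -0.1492, 0.1215] wrist_force: [6.4, -3.6, -9.6] width: 0.0255 
position: [0.4822, -0.1492, 0.1313] wrist_force: [8.9, -3.3, -11.9] width: 0.0254 
position: [0.4829, -0.1493, 0.1407] wrist_force: [5.3, -4.2, -12.3] width: 0.0255 
position: [0.4849, -0.1493, 0.1503] wrist_force: [3.7, -5.0, -10.9] width: 0.0255 
position: [0.488, -0.1495, 0.1593] wrist_force: [1.4, -1.3, -12.4] width: 0.0255 
position: [0.4927, -0.1497, 0.1684] wrist_force: [-3.3, -4.0, -9.9] width: 0.0256 
position: [0.4988, -0.15, 0.1772] wrist_force: [-0.2, -4.1, -11.2] width: 0.0254 
position: [0.5059, -0.1503, 0.1848] wrist_force: [-4.4, -0.9, -7.7] width: 0.0254 
position: [0.5136, -0.1507, 0.
[... 899 characters left out ...]
 [-171.3, 8.2, 0.7], [-163.8, 8.3, 0.5], [-156.4, 9.2, 0.8], [-148.7, 10.2, 1.2], [-141.3, 9.7, -1.9], [-133.7, 11.1, -1.4], [-126.1, 11.0, -3.1], [-118.6, 10.1, -3.1], [-111.1, 12.2, -5.7], [-103.7, 11.6, -3.9], [-96.5, 10.3, -5.3], [-89.0, 11.8, -9.1], [-81.8, 11.5, -7.0], [-74.3, 9.5, -6.5], [-67.1, 10.9, -6.1], [-59.2, 10.2, -2.2], [-51.1, 8.9, -6.9], [-43.1, 8.5, -2.6], [-35.5, 7.9, -2.3], [-27.7, 6.2, -2.2], [-20.0, 5.4, -3.6], [-12.4, 6.6, -6.9], [-4.9, 5.7, -6.1]]
[ 6.15995149 -4.82649806 -1.35975189] amp 5.014380197994406 q of max -105.73392921324307 rms 0.5446265624282481
[ 6.1558874  -4.83618647 -1.36611865] amp 5.025433286232161 q of max -105.77384454742445 rms 0.5712741358548685
```

The torque fits cleanly: drag 0.46 N m, imbalance 0.38 N m, hardest at handle angle −106°. So the heavy side is straight down with the handle at about 164°. I'll lead on forward to there.

```bash
python3 - <<'E'
import numpy as np
q=np.radians(np.r_[5:155:10,158,164.2])
x=557.2+75*np.sin(q);P=np.c_[x-550.4,-.037*(x-550.4),129.95+75*np.cos(q)-204.5];P=np.vstack([[0,0,0],np.round(2*P)/2])
for i,d in enumerate(np.diff(P,axis=0)): print(round(np.degrees(q[i]),1),d.tolist())
E
```

```text
5.0 [13.5, -0.5, 0.0]
15.0 [12.5, -0.5, -2.0]
25.0 [12.5, -0.5, -4.5]
35.0 [11.5, -0.5, -6.5]
45.0 [10.0, 0.0, -8.5]
55.0 [8.0, -0.5, -10.0]
65.0 [7.0, -0.5, -11.5]
75.0 [4.0, 0.0, -12.0]
85.0 [2.5, 0.0, -13.0]
95.0 [0.0, 0.0, -13.0]
105.0 [-2.5, 0.0, -13.0]
115.0 [-4.0, 0.0, -12.0]
125.0 [-7.0, 0.5, -11.5]
135.0 [-8.0, 0.5, -10.0]
145.0 [-10.0, 0.0, -8.5]
158.0 [-15.0, 0.5, -8.0]
164.2 [-8.0, 0.5, -2.5]
```

```bash
g(){ grep -E 'posit|wrist_force|width'|tr '\n' ' ';echo;python3 log.py; }
python3 -m jog '[[0,13.5,-0.5,0,0],[0,12.5,-0.5,-2,0],[0,12.5,-0.5,-4.5,0]]'|g
python3 -m jog '[[0,11.5,-0.5,-6.5,0],[0,10,0,-8.5,0],[0,8,-0.5,-10,0]]'|g
python3 -m jog '[[0,7,-0.5,-11.5,0],[0,4,0,-12,0],[0,2.5,0,-13,0]]'|g
python3 -m jog '[[0,0,0,-13,0],[0,-2.5,0,-13,0]]'|g
python3 -m jog '[[0,-4,0,-12,0],[0,-7,0.5,-11.5,0]]'|g
python3 -m jog '[[0,-8,0.5,-10,0],[0,-10,0,-8.5,0]]'|g
python3 -m jog '[[0,-7.5,0.5,-4.5,0],[0,-7.5,0,-3.5,0],[0,-8,0.5,-2.5,0],[0,0,0,0,0],[0,0,0,0,0]]'|g
python3 fit.py|tail -3|sed 's/.*\(.\{260\}\)$/\1/'
```

```text
position: [0.5891, -0.1542, 0.198] wrist_force: [-6.7, -5.6, -6.4] width: 0.0254 
position: [0.6186, -0.1556, 0.173] wrist_force: [-6.9, -5.8, -3.1] width: 0.0252 
position: [0.6319, -0.1562, 0.1368] wrist_force: [-10.7, -6.0, 0.9] width: 0.0254 
position: [0.6299, -0.1561, 0.1114] wrist_force: [-8.3, -3.9, 3.6] width: 0.025 
position: [0.6201, -0.1557, 0.0889] wrist_force: [-3.9, -4.0, 6.2] width: 0.0253 
position: [0.6035, -0.155, 0.0709] wrist_force: [1.4, -2.6, 4.7] width: 0.0252 
position: [0.5782, -0.1537, 0.0581] wrist_force: [2.0, -6.2, -5.3] width: 0.0252 
.9], [-43.1, 8.5, -2.6], [-35.5, 7.9, -2.3], [-27.7, 6.2, -2.2], [-20.0, 5.4, -3.6], [-12.4, 6.6, -6.9], [-5.0, 5.7, -6.1], [25.1, 3.4, -8.6], [55.0, 1.4, -7.4], [84.8, 1.9, -10.6], [104.3, 1.5, -8.9], [123.2, 3.0, -6.6], [141.9, 4.0, -2.8], [163.7, 0.4, 5.6]]
[ 6.08018252 -4.84341277 -1.13799957] amp 4.975308060452453 q of max -103.22228176973323 rms 0.9090230920064095
[ 6.03125043 -4.93098328 -1.0971333 ] amp 5.051563878910301 q of max -102.54385735269659 rms 0.9780677158799266
```

```bash
python3 -m jog '[[0,0,0,0,0],[0,0,0,0,0],[0,0,0,0,0]]'; python3 -c "
from station import job_done;print(job_done())"
```

```text
time: 22.85
position: [0.5782, -0.1537, 0.0581]
tool_rot: [2.263, 2.176, 0.001]
wrist_force: [2.5, -5.3, -5.3]
width: 0.0251
grip_force: 60.7
the job is handed in; nothing more can be done
None
```

I handed the job in at about 23 s; no verdict came back. Both caps were pressed to their stops and the drum was turned once right round, and it is now held still by its handle at about 164°, where the measured torque puts the heavy side straight down.

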